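# Fill the slanted dish magazine to its red line

### The arm

A 6-joint arm with a two-finger parallel gripper is mounted at the origin on the work surface. World frame = base frame: x ahead of the robot, y to its left, z up, the work surface at z = 0. Lengths are in m, angles in rad, forces in N, time in s.
With the tool pointing down it reaches from about 0.35 to 0.775 m from the base axis. Payload 5.5 kg.
Tool frame: the origin (TCP) lies midway between the tips of the shut fingers; the grasp point (between the pads) lies 19 mm behind it; z points along the fingers, y is the line along which they close (so a half turn about z gives the same grasp; the last joint's range is limited). The gripper opens to 85 mm and grips with 20 to 120 N. Pads are 22 mm wide; open, the fingers measure 114 mm over their backs; the gripper's body (76 mm by 85 mm) begins 54 mm behind the grasp point. The pads swing forward as they close: fully open they stand 13 mm farther back than shut.
Start: joints at [-1.388, 0.313, 0.046, 1.304, 0, 1.431], TCP at [0.182, -0.545, 0.231] pointing down, gripper open.
Joint ranges: [-2.76, 2.76], [-0.86, 1.69], [-1.03, 1.26], [-2.2, 2.34], [-1.47, 1.5], [-3.14, 3.14]. Speed limits (rad/s): [2.57, 2.57, 3.14, 3.14, 3.14, 3.14].

### API

Orientations are given as a unit quaternion [x, y, z, w].
In Python, from rig import r gives the robot as it stands.
- The arm moves only by the shell command python3 nudge.py 'ROWS' [OPENING]. ROWS is a JSON list of rows, 1 to 8 of them, each written [[dx, dy, dz], turn]: dx, dy, dz in m, then a turn about the tool's z in rad; each row is the pose to reach, as a shift and turn from the pose commanded when the command began, along the tool's axes at that moment; what a row does not reach only later rows make up. A row lasts 1/8 s, in which the tool goes at most 0.0625 m and 0.188 rad, less where a joint would pass 70% of its speed; a pose out of reach is approached as far as the arm can. OPENING is the opening from 0.0 (shut) to 1.0 (fully open), set as the command begins (- or left out keeps the last). The fingers move at their own pace and stop on an object; the grip force is fixed at half the most. Time passes only in rows, so rows that do not move let the fingers close. It prints the time, the measured TCP pose, the force, the opening and the grip force at its end. Input that does not fit is refused with a message, and nothing moves.
- r.sense(): the state, without advancing time (a new reading comes with each control period).
- r.snapshot(name): name is "scene" or "side" or "wrist"; returns a dict with "image" (480x640x3 uint8, red, green, blue), "fov_y" (degrees; the focal length in pixels is half the picture's height over the tangent of half this angle, whatever the lens; pixels are square), "cx", "cy" (the principal point, pixels), "world_from_camera" (4x4, takes a point from camera to world coordinates); the wrist camera has in their place "hand_eye" (4x4, takes a point from camera to tool coordinates, whose origin is the TCP and whose axes are the flange's). Camera axes: x right, y up, looking along -z (the intrinsics and any distortion apply to the point x, -y, -z); pixel columns grow to the right and rows downward; lengths in m; the calibration is good to about 2 mm. A picture is of the moment at which its call begins: read the wrist's pose just before it. There is no depth.
- r.finish_job(): hands the job in; it is judged then, once.
The state is a dict: "time_s": time; "joint_pos": joint angles; "qvel": joint speeds; "tau": joint torques, N m; "tool_pos": TCP position; "ee_rot": TCP orientation; "contact_force": force on the tool from outside, world axes, zero at the start; "ft_torque": the same for the moment, N m; "width": opening from 0.0 (shut) to 1.0 (fully open); "grasp_force": force on a finger pad.
Only numpy, scipy, OpenCV 4.12 (cv2) and the standard library are available. Lean on these libraries where they do the work, as an engineer would, in place of code of your own. Each camera call takes 0.05 s, during which the arm holds its last target. There are 200 camera calls.

### The job

Load the small yellow culture dishes one on another into the slanted split tube, lid side towards the mouth, and stop as soon as the top of the stack reaches the red line: not one dish more than that takes. Set every dish down gently on what lies below it inside the tube (never let it drop or slide down the tube, nor press it hard), keep the dishes from tipping over, leave the dishes you do not need flat on the table and do not disturb the other things.

Things in the scene. Friction and masses are not known exactly. Their poses are not given: they have to be found in the camera images.
- dish1: closed round culture dish, a solid-feeling disc, mustard yellow with a white stripe round it, 60 mm diameter, 16 mm high, about 80 g; origin at the centre of its underside, z up through the lid. Starts flat on the table, lid up
- dish2: closed round culture dish, a solid-feeling disc, mustard yellow with a white stripe round it, 60 mm diameter, 16 mm high, about 80 g; origin at the centre of its underside, z up through the lid. Starts flat on the table, lid up
- dish3: closed round culture dish, a solid-feeling disc, mustard yellow with a white stripe round it, 60 mm diameter, 16 mm high, about 80 g; origin at the centre of its underside, z up through the lid. Starts flat on the table, lid up
- dish4: closed round culture dish, a solid-feeling disc, mustard yellow with a white stripe round it, 60 mm diameter, 16 mm high, about 80 g; origin at the centre of its underside, z up through the lid. Starts flat on the table, lid up
- magazine: white base plate 150 x 100 x 12 mm fixed to the table that carries the slanted tube; origin on the table under the plate (the plate reaches from x = -65 to +85 mm), x along the plate, z up. The tube leans towards its -x, in its x-z plane
- tube: aluminium tube on the magazine, leaning 0.436 rad (25 deg) from vertical, 70 mm long, bore 65 mm, wall 4 mm. Split: slots 45 mm broad over its full length face its +y and -y, so fingers closed along y on a dish can go down with it; curved walls on its +x and -x sides. Origin: centre of its closed lower end; z along the axis to the mouth; y level, as the magazine's y
- tube_line (a point): point on the tube's axis at the height of the red line that runs round the walls (60 mm from the tube's origin along z); axes as the tube's
- tube_mouth (a point): centre of the tube's open mouth (70 mm from its origin along z); axes as the tube's. Inside, a black round stop plate, 60 mm diameter, carries the stack; its height is set differently every time and not reported: face 14 to 41 mm from the tube's origin along z, so two or three dishes are needed. It is cushioned: gives 1 mm per 2 N, 5 mm at most
- big_dish: bystander: purple 90 mm dish, 15 mm high, origin under its centre
- reagent: bystander: amber bottle, 70 mm diameter, 150 mm high, origin under its centre
- beaker: bystander: glass beaker, 72 mm diameter, 60 mm high, origin under its centre
- marker: bystander: blue marker pen lying among the dishes, 125 mm long, 14 mm thick, origin under it, pen along x from -55 to +70 mm
- stopcock: bystander: white plastic stopcock with blue lever, 130 mm long, 48 mm high, origin under its centre, x along it
- spreader: bystander: green-handled steel spreading tool lying on the table, 170 mm long, 12 mm thick, x along it, origin under its middle

How it is judged:
By the outcome, as a careful person would: the job done as asked, in the order asked, and still so for the second after the job is handed in, with the robot touching nothing.
It also fails if it takes over 72 s, if anything falls off the work surface, if the arm or the gripper's body presses on something with over 40 N, if the wrist force passes 120 N, or if a joint passes its speed limit or range.

## Working session

There is one attempt and no reset: what is moved stays moved. The work goes in short steps, Python scripts to look and compute and a shell command to move; the robot and the scene stay as the last step left them, time stands still between calls to the robot, and variables do not carry over. Pictures are saved under pics/ and viewed, at most 10 in all, crops included, and the job is handed in when it is done.

```bash
ls; mkdir -p pics; python3 - <<'E'
from rig import r
import cv2,numpy as np
s=r.sense();print(s)
ims=[]
for n in("scene","side","wrist"):
    d=r.snapshot(n);print(n,{k:(np.round(v,4).tolist() if hasattr(v,'tolist') else v) for k,v in d.items() if k!='image'})
    cv2.imwrite(f'pics/{n}0.png',d['image'][:,:,::-1])
E
```

```text
nudge.py
pics
rig.py
{'time_s': 0.0, 'joint_pos': array([-1.38758842e+00,  3.14027128e-01,  4.49746295e-02,  1.30359938e+00,
        4.03529940e-06,  1.43118477e+00]), 'qvel': array([-5.99870724e-04,  7.73673286e-04,  6.85918046e-04, -4.90873891e-05,
        3.79523938e-04,  8.78656369e-05]), 'tau': array([-1.36188693e-03, -4.80625927e+01,  2.98534924e+01,  1.91886385e-02,
       -2.19648305e-04,  1.20868572e-05]), 'tool_pos': array([ 0.18230533, -0.54479383,  0.23039189]), 'ee_rot': array([ 9.87001282e-01,  1.60709705e-01, -1.82050275e-05, -9.27598412e-04]), 'contact_force': array([ 0.64595741, -0.42587786,  0.47595673]), 'ft_torque': array([ 0.00530033, -0.01222449,  0.00455524]), 'grasp_force': 0.0, 'width': 0.9967765741436395}
scene {'fov_y': 46.229169858564624, 'cx': 324.0995024153443, 'cy': 240.02433090436983, 'world_from_camera': [[0.5391, -0.7339, 0.4133, 1.0988], [0.8422, 0.4722, -0.2602, -0.3633], [-0.0042, 0.4883, 0.8726, 1.2311], [0.0, 0.0, 0.0, 1.0]]}
side {'fov_y': 42.41766218403057, 'cx': 328.04431611678433, 'cy': 227.16403922356236, 'world_from_camera': [[0.9941, 0.0727, -0.0811, 0.4526], [-0.1081, 0.5674, -0.8163, -0.9895], [-0.0133, 0.8202, 0.5719, 0.7925], [0.0, 0.0, 0.0, 1.0]]}
wrist {'fov_y': 71.11809045197161, 'cx': 323.5352167545423, 'cy': 240.67299762396107, 'hand_eye': [[0.0004, 0.9509, 0.3096, 0.0794], [1.0, -0.0003, -0.0002, 0.0016], [-0.0001, 0.3096, -0.9509, -0.143], [0.0, 0.0, 0.0, 1.0]]}
```
The nudge turn about the tool's z only. So tool pointing... tilt can't be changed?! Rows: dx,dy,dz and turn about tool z. So the tool always points down. The tube leans 25deg. Dish gripped by fingers along y on a dish... Fingers closed along y; the dish can rotate about the y axis passively? "Set every dish down gently"; Pinch grip on pads 22 wide: dish will be aligned by contact with tube walls... Hmm. The dish gripped level; lowered into tilted tube with gripper pointing down, the dish could pivot about the y grip axis. Dish 60mm in bore 65. A level dish in a tilted tube: 60mm diameter level, cross-section horizontal of the tube in x: 65/cos25=71.7 wide. So a level dish fits, 16 high. Descent straight along tube axis (move -x and down). Then bottom edge touches stop plate at the lower side; release -> dish tips 25 deg onto plate: "keep from tipping over"... Drop. Alternatively lower after contact so that the dish rotates in grip.. friction grip 60N half of max is strong. Hmm; pad pivoting torque: 60N*mu*~pad radius... A torsion: 2*0.5*60*0.007=0.4Nm; press at 30 mm => 14N. Cushion gives 5 mm at 10N. Hmm. "never press it hard".

View pics/scene0.png

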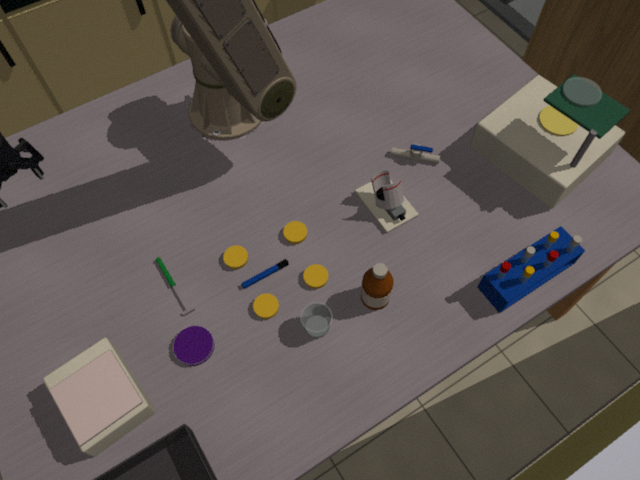

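View pics/side0.png

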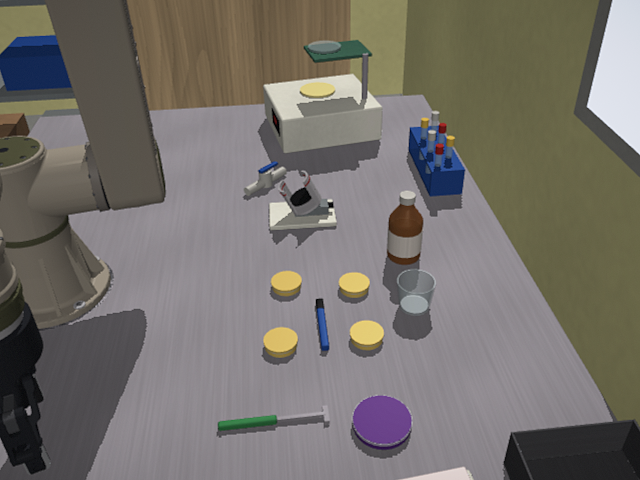

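```bash
cat > h.py <<'E'
import numpy as np,cv2
from rig import r
from scipy.spatial.transform import Rotation as R
def cam(n,tag=None):
    s=r.sense();d=r.snapshot(n)
    if 'world_from_camera' in d: T=np.array(d['world_from_camera'])
    else:
        W=np.eye(4);W[:3,:3]=R.from_quat(s['ee_rot']).as_matrix();W[:3,3]=s['tool_pos'];T=W@np.array(d['hand_eye'])
    c=dict(T=T,f=240/np.tan(np.radians(d['fov_y'])/2),cx=d['cx'],cy=d['cy'],im=d['image'])
    if tag: cv2.imwrite(f'pics/{tag}.png',d['image'][:,:,::-1])
    return c
def ray(c,p):
    v=c['T'][:3,:3]@np.array([(p[0]-c['cx'])/c['f'],-(p[1]-c['cy'])/c['f'],-1]);return c['T'][:3,3],v/np.linalg.norm(v)
def onz(c,p,z): o,v=ray(c,p);return o+v*(z-o[2])/v[2]
def tri(c1,p1,c2,p2):
    o1,v1=ray(c1,p1);o2,v2=ray(c2,p2);t=np.linalg.lstsq(np.c_[v1,-v2],o2-o1,rcond=None)[0]
    a,b=o1+t[0]*v1,o2+t[1]*v2;return (a+b)/2,np.linalg.norm(a-b)
def proj(c,P):
    q=np.linalg.inv(c['T'])@np.r_[P,1];return np.array([c['cx']-c['f']*q[0]/q[2],c['cy']+c['f']*q[1]/q[2]])
def blobs(im,lo,hi,amin=80):
    m=cv2.inRange(cv2.cvtColor(im,cv2.COLOR_RGB2HSV),lo,hi);m=cv2.morphologyEx(m,cv2.MORPH_CLOSE,np.ones((5,5)))
    return [k for k in cv2.findContours(m,0,2)[0] if cv2.contourArea(k)>amin]
def cen(k): m=cv2.moments(k);return np.array([m['m10'],m['m01']])/m['m00']
Y=((18,130,90),(32,255,255))
E
python3 - <<'E'
from h import *
a=cam('scene');b=cam('side')
for n,c in(('scene',a),('side',b)):
    for k in blobs(c['im'],*Y):
        p=cen(k);print(n,p.round(1),cv2.contourArea(k),onz(c,p,.008).round(4))
x=cv2.resize(a['im'][150:250,335:455],None,fx=5,fy=5,interpolation=2)
y=cv2.resize(b['im'][150:240,240:350],None,fx=5,fy=5,interpolation=2)
cv2.imwrite('pics/ca.png',x[:,:,::-1]);cv2.imwrite('pics/cb.png',y[:,:,::-1])
E
```

```text
scene [265.5 305.5] 465.0 [ 0.5932 -0.2086  0.008 ]
scene [315.4 275.7] 428.5 [ 0.5911 -0.0692  0.008 ]
scene [235.2 256.5] 408.0 [ 0.4406 -0.207   0.008 ]
scene [294.8 231.4] 374.5 [ 0.4589 -0.0472  0.008 ]
scene [556.4 121.6] 660.5 [0.5517 0.7583 0.008 ]
side [366.  344.7] 127.5 [ 0.5908 -0.2338  0.008 ]
side [280.2 341.9] 737.5 [ 0.4425 -0.209   0.008 ]
side [352.8 291.3] 135.0 [ 0.5878 -0.0908  0.008 ]
side [286.1 283. ] 539.0 [ 0.4612 -0.0502  0.008 ]
```

View pics/ca.png

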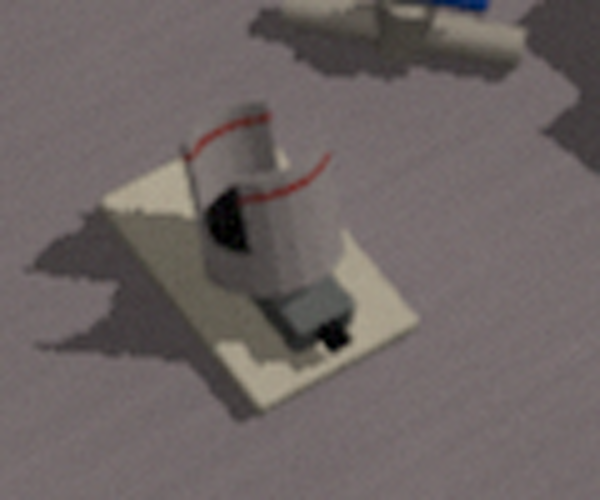

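View pics/cb.png

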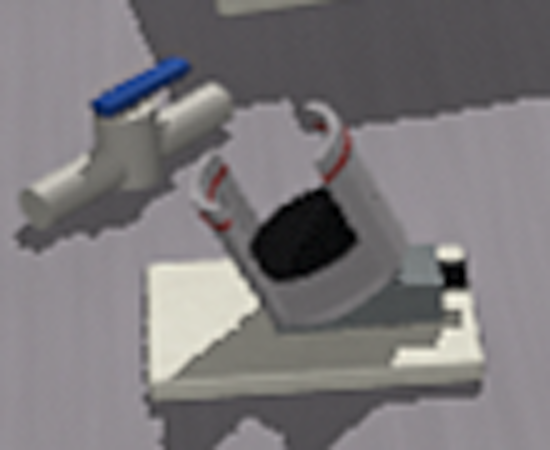

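```bash
python3 - <<'E'
from h import *
a=cam('scene');b=cam('side')
A=[(355.6,190.6),(387.4,231.4),(418.6,214)];B=[(270,226),(336.4,222.4)]
for p in A: print('sc',onz(a,p,.012).round(4))
for p in B: print('sd',onz(b,p,.012).round(4))
for p,q in zip(A,B): print(tri(a,p,b,q))
for k in blobs(b['im'],*((15,90,90),(32,255,255)),amin=60): print(cen(k),cv2.contourArea(k),onz(b,cen(k),.008).round(4))
Q=R.from_quat(r.sense()['ee_rot']).as_matrix();print(Q.round(3))
E
```

```text
sc [0.4414 0.1492 0.012 ]
sc [0.5864 0.1469 0.012 ]
sc [0.5878 0.2437 0.012 ]
sd [0.436  0.1453 0.012 ]
sd [0.5838 0.1406 0.012 ]
(array([0.43687291, 0.15246433, 0.00604267]), np.float64(0.0025295350303491926))
(array([0.58444696, 0.14899612, 0.00646129]), np.float64(0.000722705918243367))
[280.19699852 341.90192348] 788.5 [ 0.4425 -0.209   0.008 ]
[366.32307356 334.76380703] 763.5 [ 0.5951 -0.21    0.008 ]
[353.64895744 284.60582691] 583.5 [ 0.5923 -0.0714  0.008 ]
[285.8841587 282.9194903] 575.5 [ 0.4608 -0.0499  0.008 ]
[450.31777778 140.41777778] 75.0 [0.944  0.5035 0.008 ]
[  4.52777778 119.03846154] 78.0 [-0.3405  0.8193  0.008 ]
[317.07901907  89.68755677] 367.0 [0.613  0.9131 0.008 ]
[230.70748516  46.84532266] 18864.0 [0.3241 1.3797 0.008 ]
[[ 0.948  0.317 -0.   ]
 [ 0.317 -0.948  0.   ]
 [ 0.    -0.    -1.   ]]
```

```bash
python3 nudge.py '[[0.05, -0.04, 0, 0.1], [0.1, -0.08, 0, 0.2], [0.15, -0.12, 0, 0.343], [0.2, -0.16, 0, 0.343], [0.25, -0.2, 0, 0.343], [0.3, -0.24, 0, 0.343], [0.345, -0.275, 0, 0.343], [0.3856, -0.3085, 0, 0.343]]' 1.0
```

```text
refused: ROWS must be rows with the three-number parts in brackets of their own. Nothing was moved.
```

I used the wrong layout. The manual says rows with the three-number parts in brackets of their own; once more.

```bash
python3 nudge.py '[[[0.05, -0.04, 0], 0.1], [[0.1, -0.08, 0], 0.2], [[0.15, -0.12, 0], 0.343], [[0.2, -0.16, 0], 0.343], [[0.25, -0.2, 0], 0.343], [[0.3, -0.24, 0], 0.343], [[0.345, -0.275, 0], 0.343], [[0.3856, -0.3085, 0], 0.343]]' 1.0; python3 nudge.py '[[[0, 0, 0], 0]]'; python3 - <<'E'
from h import *
w=cam('wrist','w1');b=cam('side')
print(r.sense()['tool_pos'],r.sense()['joint_pos'])
L=((15,90,90),(32,255,255))
for k in blobs(w['im'],*L,amin=500):
    p=cen(k);P=onz(w,p,.012);best=min(((np.linalg.norm(onz(b,cen(j),.008)-P),cen(j)) for j in blobs(b['im'],*L)),key=lambda t:t[0])
    print(p.round(1),cv2.contourArea(k),P.round(4),tri(w,p,b,best[1]), cv2.boundingRect(k))
E
```

```text
time_s: 1.35
tool_pos: [0.4512, -0.1285, 0.2316]
ee_rot: [1.0, -0.01, 0.0, 0.0]
contact_force: [1.8, -1.1, 0.3]
width: 1.001
grasp_force: 0.0
time_s: 1.48
tool_pos: [0.4517, -0.1271, 0.2314]
ee_rot: [1.0, -0.007, 0.0, -0.0]
contact_force: [-1.1, -0.7, 0.9]
width: 1.003
grasp_force: 0.0
[ 0.45035424 -0.12987872  0.23127236] [-4.51939651e-01  1.07797798e-01 -2.13877742e-01  1.24912044e+00
 -5.47475726e-04  2.70773999e+00]
[397.9 214.6] 2284.0 [ 0.4429 -0.2109  0.012 ] (array([ 0.44251553, -0.21126832,  0.01026701]), np.float64(4.5055125739990124e-05)) (371, 188, 55, 54)
[252.3 200. ] 2330.0 [ 0.4613 -0.051   0.012 ] (array([ 0.4607757 , -0.05022837,  0.00829173]), np.float64(0.0003006436970273479)) (225, 173, 56, 55)
[263.9  64.6] 3346.5 [ 0.594  -0.0726  0.012 ] (array([ 0.59334846, -0.07214672,  0.00875233]), np.float64(0.002336699115428428)) (233, 30, 63, 70)
[408.5  59.7] 3408.0 [ 0.5964 -0.2126  0.012 ] (array([ 0.59557215, -0.21282976,  0.01100203]), np.float64(0.0019032770592318639)) (377, 25, 64, 70)
```

View pics/w1.png

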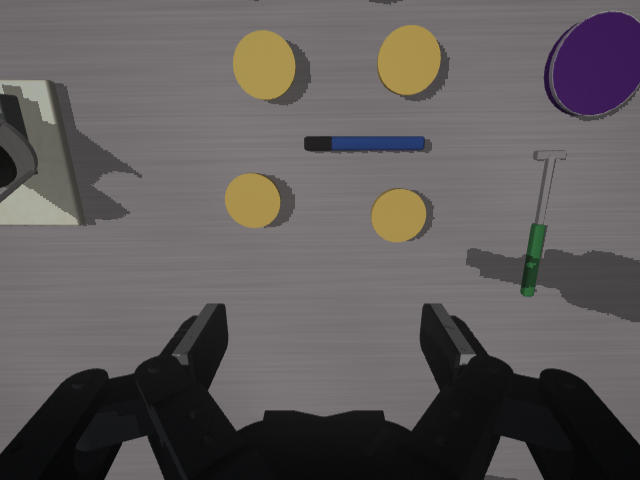

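```bash
python3 nudge.py '[[[0.005, -0.04, 0], -0.188], [[0.0107, -0.079, 0], -0.376], [[0.0107, -0.079, 0], -0.564], [[0.0107, -0.079, 0], -0.752], [[0.0107, -0.079, 0], -0.94], [[0.0107, -0.079, 0], -1.128], [[0.0107, -0.079, 0], -1.316], [[0.0107, -0.079, 0], -1.504]]'; python3 nudge.py '[[[0, 0, 0], -0.188], [[0, 0, 0], -0.376], [[0, 0, 0], -0.564], [[0, 0, 0], -0.752], [[0, 0, 0], -0.94], [[0, 0, 0.03], -1.128], [[0, 0, 0.06], -1.316], [[0, 0, 0.1], -1.504]]';python3 nudge.py '[[[0, 0, 0], -0.138], [[0, 0, 0], -0.138]]';  python3 - <<'E'
from h import *
w=cam('wrist','w2');s=r.sense()
print(s['tool_pos'],s['ee_rot'],s['joint_pos'])
L=((15,90,90),(32,255,255))
for k in blobs(w['im'],*L,amin=500): print(cen(k),cv2.boundingRect(k),onz(w,cen(k),.014))
E
```

```text
time_s: 2.58
tool_pos: [0.4621, -0.0535, 0.2313]
ee_rot: [0.738, 0.675, -0.0, 0.0]
contact_force: [-0.8, 0.5, 0.6]
width: 0.998
grasp_force: 0.0
time_s: 3.58
tool_pos: [0.4629, -0.0538, 0.1311]
ee_rot: [0.079, 0.997, -0.0, 0.001]
contact_force: [1.0, 0.2, -0.4]
width: 0.999
grasp_force: 0.0
time_s: 3.82
tool_pos: [0.4619, -0.0532, 0.1309]
ee_rot: [0.014, 1.0, -0.0, -0.0]
contact_force: [0.2, 0.4, -0.0]
width: 0.996
grasp_force: 0.0
[ 0.4624245  -0.05308751  0.13144488] [ 1.44677318e-02  9.99895315e-01 -1.74034478e-04  1.13142868e-04] [-2.86852478e-01  1.60857306e-01 -4.05654920e-01  1.00397252e+00
 -2.74359098e-04 -2.57916047e-01]
[308.27091136 368.66208906] (275, 337, 66, 60) [ 0.59230155 -0.07259593  0.014     ]
[327.25187697 232.60341487] (290, 197, 75, 72) [ 0.46075005 -0.05171816  0.014     ]
[127.87888288 215.18540541] (87, 179, 84, 74) [ 0.44188712 -0.2098017   0.014     ]
```

```bash
python3 nudge.py '[[[0.0016, 0.002, 0.06], 0], [[0.0016, 0.002, 0.1], 0], [[0.0016, 0.002, 0.12], 0], [[0.0016, 0.002, 0.132], 0], [[0.0016, 0.002, 0.132], 0]]'; python3 nudge.py '[[[0, 0, 0], 0], [[0, 0, 0], 0], [[0, 0, 0], 0], [[0, 0, 0], 0]]' 0.0
```

```text
time_s: 4.5
tool_pos: [0.4611, -0.0501, -0.0007]
ee_rot: [0.013, 1.0, -0.0, -0.0]
contact_force: [-0.6, 0.1, 0.4]
width: 1.003
grasp_force: 0.0
time_s: 5.0
tool_pos: [0.4621, -0.0501, 0.001]
ee_rot: [0.012, 1.0, -0.001, 0.001]
contact_force: [-1.8, -0.1, 8.8]
width: 0.676
grasp_force: 62.3
```

```bash
python3 nudge.py '[[[0, 0, -0.02], 0], [[0, 0, -0.06], 0], [[0, 0.01, -0.11], 0], [[-0.02, 0.05, -0.15], 0], [[-0.04, 0.09, -0.19], 0], [[-0.06, 0.13, -0.22], 0], [[-0.073, 0.17, -0.25], 0], [[-0.073, 0.192, -0.25], 0]]'; python3 nudge.py '[[[0, 0, 0], 0]]'; python3 - <<'E'
from h import *;import pickle
w=cam('wrist','w3');pickle.dump(w,open('w3.pkl','wb'));s=r.sense();print(s['tool_pos'],s['joint_pos'])
E
python3 nudge.py '[[[0, 0.04, 0], 0], [[0, 0.08, 0], 0], [[0, 0.08, 0], 0], [[0, 0.08, 0], 0]]';python3 - <<'E'
from h import *;import pickle
w=cam('wrist','w4');pickle.dump(w,open('w4.pkl','wb'));s=r.sense();print(s['tool_pos'],s['joint_pos'])
a=cv2.imread('pics/w3.png');b=cv2.imread('pics/w4.png')
cv2.imwrite('pics/w34.png',cv2.resize(np.vstack([a[:,:],b[:,:]]),None,fx=.6,fy=.6,interpolation=3))
E
```

```text
time_s: 6.0
tool_pos: [0.5407, 0.1427, 0.2528]
ee_rot: [0.011, 1.0, 0.0, 0.003]
contact_force: [-0.7, -1.7, -2.2]
width: 0.672
grasp_force: 64.5
time_s: 6.12
tool_pos: [0.5386, 0.1421, 0.2501]
ee_rot: [0.011, 1.0, 0.0, 0.001]
contact_force: [0.4, -0.7, -2.3]
width: 0.673
grasp_force: 64.5
[0.53825108 0.14101199 0.24960101] [ 1.12194695e-01  2.72249473e-01  3.47576651e-02  1.33297759e+00
 -4.55996765e-04  1.34472017e-01]
time_s: 6.68
tool_pos: [0.5401, 0.2194, 0.249]
ee_rot: [0.012, 1.0, -0.0, -0.0]
contact_force: [0.3, -0.3, -1.4]
width: 0.671
grasp_force: 64.6
[0.54027745 0.21916651 0.2491146 ] [ 2.48023605e-01  3.26005344e-01  1.07290879e-01  1.35279977e+00
 -5.72984482e-04  2.73221958e-01]
```

View pics/w34.png

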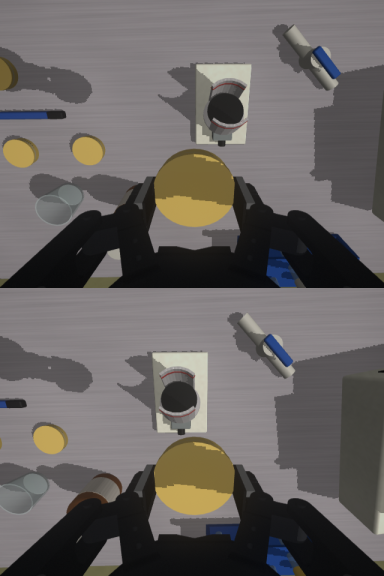

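```bash
python3 - <<'E'
from h import *;import pickle
C=[pickle.load(open(f'w{i}.pkl','rb')) for i in(3,4)]
roi=[(300,90,440,255),(230,570-480,370,260)]
out=[]
for c,(x0,y0,x1,y1) in zip(C,roi):
    im=c['im'][y0:y1,x0:x1];hsv=cv2.cvtColor(im,cv2.COLOR_RGB2HSV)
    out.append(cv2.resize(im,None,fx=2.8,fy=2.8,interpolation=2)[:450])
    bl=(im.max(2)<40).astype(np.uint8)
    for k in sorted(cv2.findContours(bl,0,2)[0],key=cv2.contourArea)[-1:]:
        e=cv2.fitEllipse(cv2.convexHull(k));print('disc',np.add(e[0],(x0,y0)),e[1:],cv2.contourArea(k))
    wh=((hsv[:,:,2]>170)&(hsv[:,:,1]>15)).astype(np.uint8)
    pts=cv2.findNonZero(wh);k=max(cv2.findContours(cv2.morphologyEx(wh,3,np.ones((15,15))),0,2)[0],key=cv2.contourArea)
    print('rect',cv2.boxPoints(cv2.minAreaRect(k))+np.array([x0,y0]))
    rd=cv2.inRange(hsv,(0,90,60),(10,255,255))|cv2.inRange(hsv,(170,90,60),(180,255,255))
    n,l,st,ce=cv2.connectedComponentsWithStats(rd,connectivity=8)
    for s,q in zip(st[1:],ce[1:]):
        if s[4]>8: print('red',s+np.array([x0,y0,0,0,0]),q+(x0,y0))
cv2.imwrite('pics/z.png',np.hstack(out)[:,:,::-1])
E
```

```text
disc [375.22716522 183.09326172] ((53.792057037353516, 60.197479248046875), 89.95733642578125) 2265.0
rect [[328. 107.]
 [418. 107.]
 [418. 239.]
 [328. 239.]]
red [352 138  56  12 128] [380.8828125 142.21875  ]
red [352 201  60  14  98] [378.16326531 209.89795918]
disc [289.62384033 186.55425262] ((40.3729248046875, 46.97367858886719), 135.4728240966797) 866.0
rect [[254. 107.]
 [345. 107.]
 [345. 240.]
 [254. 240.]]
red [268 139  57  12 118] [294.89830508 143.20338983]
red [266 203  59  12  76] [295.92105263 210.26315789]
```

View pics/z.png

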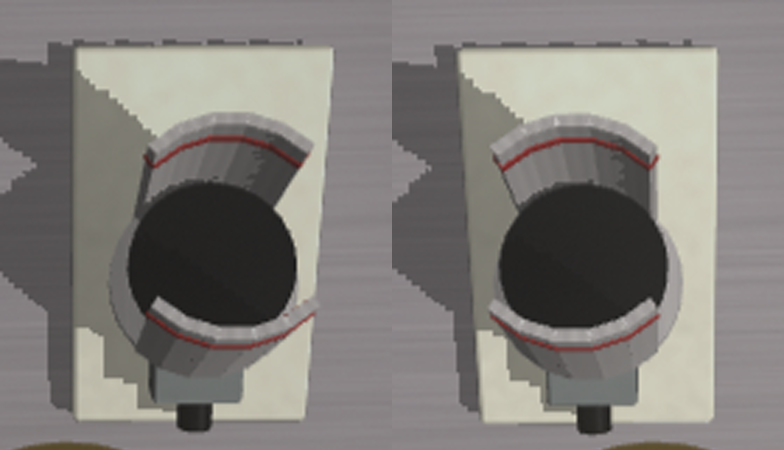

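```bash
cat > fit.py <<'E'
from h import *;import pickle
from scipy.optimize import least_squares
C=[pickle.load(open(f'w{i}.pkl','rb')) for i in(3,4)]
o=[np.array([300,90]),np.array([230,90])]
px=lambda i,x,y:o[i]+np.array([x,y])/2.8-0.32
K=[[(76,48),(333,48),(76,418),(305,420)],[(458-392,48),(716-392,46),(482-392,420),(713-392,420)]]
for i in(0,1):
    q=[onz(C[i],px(i,*p),.012) for p in K[i]];print(np.round(q,4).tolist(),'yaw',[np.arctan2(*(q[b]-q[a])[[1,0]]) for a,b in((0,2),(1,3))],[np.arctan2(-(q[b]-q[a])[0],(q[b]-q[a])[1]) for a,b in((0,1),(2,3))])
yaw=-.024;Z=np.array([0,0,1.]);X=np.array([np.cos(yaw),np.sin(yaw),0]);Yv=np.cross(Z,X)
t=np.radians(25);A=-np.sin(t)*X+np.cos(t)*Z;P=np.cos(t)*X+np.sin(t)*Z
obs=[(0,'dl',(128,265)),(0,'dr',(297,265)),(1,'dl',(108,265)),(1,'dr',(275,265)),(0,'dt',(213,183)),(1,'dt',(190,183)),(0,'ai',(226,139)),(1,'ai',(184,138)),(0,'ao',(240,348)),(1,'ao',(188,348))]
def f(v,full=False):
    D=v[:3];L=D+v[3]*A
    pt=dict(dl=D-.03*Yv,dr=D+.03*Yv,dt=D-.03*P,ai=L-.0325*P,ao=L+.0365*P)
    e=[]
    for i,n,p in obs:
        d=proj(C[i],pt[n])-px(i,*p)
        e.append(d[1] if n in('dt','ai','ao') else d[0] if n in('dl','dr') else d)
        if n in('ai','dt') : e.append(.3*d[0])
    return np.array(e)
if __name__=='__main__':
    s=least_squares(f,[.49,.195,.07,.03]);J=np.linalg.inv(s.jac.T@s.jac)
    D=s.x[:3];print('disc',D,'k',s.x[3],'res',s.fun.round(2),'sd/px',np.sqrt(np.diag(J)))
    L=D+s.x[3]*A;print('line',L,'origin',L-.06*A,'mouth',L+.01*A,'h',.06-s.x[3])
    print('hirim',L+.01*A+.0365*P)
    O=L-.06*A; print('O in mag approx',O-[.5047,.196,0])
E
python3 fit.py
```

```text
[[0.4355, 0.1461, 0.012], [0.4375, 0.243, 0.012], [0.5822, 0.1435, 0.012], [0.5851, 0.2411, 0.012]] yaw [np.float64(-0.01762587843881402), np.float64(-0.013185605873235251)] [np.float64(-0.0206725352796436), np.float64(-0.029906345457943434)]
[[0.4348, 0.1461, 0.012], [0.4364, 0.2431, 0.012], [0.5819, 0.1432, 0.012], [0.5842, 0.2413, 0.012]] yaw [np.float64(-0.01977349855115105), np.float64(-0.012622515925440198)] [np.float64(-0.017027209575097645), np.float64(-0.023910521360638252)]
disc [0.51072847 0.19296956 0.05777689] k 0.03240261065705692 res [ 0.12  0.02 -0.48  0.28 -0.21 -0.17  0.43  0.22 -0.38  0.07  0.57  0.06
 -0.57  0.19] sd/px [0.00070695 0.00048322 0.00255884 0.00229806]
line [0.49703848 0.19329819 0.08714363] origin [0.52238827 0.19268967 0.03276516] mouth [0.49281351 0.1933996  0.09620671] h 0.027597389342943077
hirim [0.52588422 0.19260576 0.11163227]
O in mag approx [ 0.01768827 -0.00331033  0.03276516]
```

```bash
python3 nudge.py '[[[0.02, -0.013, 0.03], 0], [[0.0394, -0.0272, 0.06], 0], [[0.0394, -0.0272, 0.095], 0], [[0.0394, -0.0272, 0.115], 0], [[0.0394, -0.0272, 0.121], 0], [[0.0394, -0.0272, 0.121], 0]]'; python3 nudge.py '[[[0, 0, 0.004], 0], [[0, 0, 0.006], 0], [[0, 0, 0.008], 0]]';python3 nudge.py '[[[0, 0, 0.002], 0], [[0, 0, 0.002], 0]]' |sed -n '2p;4p'; python3 nudge.py '[[[0, 0, 0.002], 0], [[0, 0, 0.002], 0]]' |sed -n '2p;4p'; python3 nudge.py '[[[0, 0, 0.002], 0], [[0, 0, 0.002], 0]]' |sed -n '2p;4p'
```

```text
time_s: 7.48
tool_pos: [0.5005, 0.1936, 0.1285]
ee_rot: [0.012, 1.0, -0.0, 0.0]
contact_force: [0.1, -0.0, -0.2]
width: 0.672
grasp_force: 64.6
time_s: 7.85
tool_pos: [0.5007, 0.1944, 0.1205]
ee_rot: [0.012, 1.0, 0.0, 0.0]
contact_force: [0.4, -0.1, -1.2]
width: 0.676
grasp_force: 64.6
tool_pos: [0.5002, 0.1943, 0.1181]
contact_force: [0.4, -0.5, -1.0]
tool_pos: [0.5003, 0.1943, 0.1161]
contact_force: [0.2, 0.2, -1.2]
tool_pos: [0.5002, 0.1942, 0.1141]
contact_force: [-0.3, -0.0, -1.2]
```

```bash
for i in 1 2 3; do python3 nudge.py '[[[0, 0, 0.0015], 0], [[0, 0, 0.0015], 0]]' |sed -n '2p;4p';done
```

```text
tool_pos: [0.5003, 0.1942, 0.1126]
contact_force: [-0.0, -0.0, -0.5]
tool_pos: [0.5005, 0.1943, 0.1115]
contact_force: [-1.3, 0.3, 1.4]
tool_pos: [0.5003, 0.1943, 0.1105]
contact_force: [-3.7, -0.6, 6.8]
```

```bash
for i in 1 2; do python3 nudge.py '[[[0, 0, 0.002], 0], [[0, 0, 0.002], 0]]' |sed -n '2,4p';done
```

```text
tool_pos: [0.5, 0.1944, 0.1095]
ee_rot: [0.012, 1.0, 0.0, 0.0]
contact_force: [-6.9, -0.9, 13.6]
tool_pos: [0.4997, 0.1944, 0.1076]
ee_rot: [0.012, 1.0, 0.0, 0.0]
contact_force: [-8.4, -0.1, 14.7]
```

```bash
for i in 1 2; do python3 nudge.py '[[[0, 0, 0.0015], 0], [[0, 0, 0.003], 0], [[0, 0, 0.003], 0]]' |sed -n '2p;4p';done; python3 nudge.py '[[[0, 0, 0], 0]]'|sed -n '2,6p'; python3 - <<'E'
from h import *
a=cam('side');w=cam('wrist')
x=cv2.resize(a['im'][130:240,235:355],None,fx=3.3,fy=3.3,interpolation=2);y=cv2.resize(w['im'][200:480,130:530],(400,280))
h=np.zeros((max(len(x),280),len(x[0])+400,3),np.uint8);h[:len(x),:len(x[0])]=x;h[:280,len(x[0]):]=y
cv2.imwrite('pics/t1.png',h[:,:,::-1])
E
```

```text
tool_pos: [0.4993, 0.1945, 0.1047]
contact_force: [-8.7, -1.1, 16.5]
tool_pos: [0.4991, 0.1945, 0.1019]
contact_force: [-10.4, -0.5, 18.4]
tool_pos: [0.4991, 0.1945, 0.1019]
ee_rot: [0.012, 1.0, 0.0, -0.0]
contact_force: [-11.0, -1.5, 18.2]
width: 0.673
grasp_force: 73.9
```

View pics/t1.png

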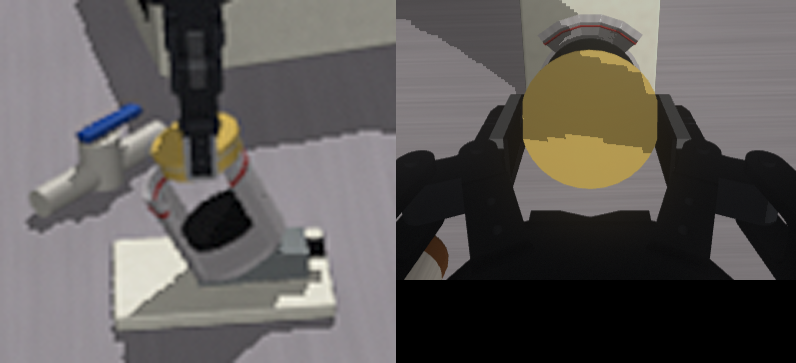

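```bash
python3 nudge.py '[[[0, 0, 0.001], 0], [[0, 0, 0.0017], 0], [[0, 0, 0.0017], 0]]' |sed -n '2p;4p'; python3 nudge.py '[[[0, 0, -0.01], 0], [[0, 0, -0.02], 0], [[0, 0, -0.02], 0]]'|sed -n '2p;4p'; python3 - <<'E'
from h import *
w=cam('wrist');b=cam('side')
L=((15,90,60),(32,255,255))
for k in blobs(w['im'],*L,amin=3000):print('w',cv2.fitEllipse(cv2.convexHull(k)),cv2.boundingRect(k))
for k in blobs(b['im'],*L):
    if cen(k)[1]<240:print('s',cen(k),cv2.boundingRect(k),cv2.minAreaRect(k))
# predict ellipse bbox in wrist for lid at theta
s=r.sense();G=s['tool_pos']+[0,0,.010]
yaw=-.024;X=np.array([np.cos(yaw),np.sin(yaw),0]);Z=np.array([0,0,1.]);Yv=np.cross(Z,X)
for th in(0,15,20,25,30):
    t=np.radians(th);A=-np.sin(t)*X+np.cos(t)*Z;P=np.cos(t)*X+np.sin(t)*Z
    c=G+.005*A
    q=np.array([proj(w,c+.03*(np.cos(u)*P+np.sin(u)*Yv)) for u in np.linspace(0,6.28,90)]).astype(np.float32)
    lo=np.array([proj(w,c-.016*A+.03*(np.cos(u)*P+np.sin(u)*Yv)) for u in np.linspace(0,6.28,90)])
    print(th,q.min(0).round(1),np.ptp(q,0).round(1),'hull',np.ptp(np.r_[q,lo],0).round(1),np.r_[q,lo].min(0).round(1))
E
```

```text
tool_pos: [0.4991, 0.1945, 0.1002]
contact_force: [-10.7, -1.0, 18.1]
tool_pos: [0.5013, 0.1944, 0.1188]
contact_force: [-0.2, -0.9, -1.7]
w ((23.197826385498047, 342.58160400390625), (66.01885986328125, 78.4800033569336), 92.61676788330078) (0, 309, 64, 68)
w ((323.4750061035156, 319.3017883300781), (138.93006896972656, 140.53646850585938), 92.10211181640625) (256, 250, 136, 139)
s [286.4863124  169.06763285] (282, 160, 10, 18) ((286.0999755859375, 168.79998779296875), (17.103321075439453, 8.513311386108398), 85.60128784179688)
s [304.10392157 165.3254902 ] (301, 158, 8, 18) ((304.5, 166.5), (17.0, 7.0), 90.0)
s [320.13367757  89.66322433] (308, 83, 26, 15) ((320.5, 90.0), (14.0, 25.0), 90.0)
s [328.81415929  68.11274992] (309, 59, 41, 19) ((329.0, 68.0), (40.0, 18.0), -0.0)
s [332.64761534  19.28343701] (314, 0, 36, 41) ((331.5, 20.0), (40.0, 35.0), 90.0)
s [186.5325235   52.70025711] (94, 0, 179, 111) ((183.0, 55.0), (110.0, 178.0), 90.0)
0 [258.  255.4] [137.3 120.6] hull [137.3 133. ] [258. 243.]
15 [258.1 248.3] [137.2 135.3] hull [137.2 137.9] [258.1 245.7]
20 [258.1 247.1] [137.3 138.1] hull [137.3 138.1] [258.1 247.1]
25 [258.1 246.5] [137.3 139.9] hull [137.3 139.9] [258.1 246.5]
30 [258.1 246.4] [137.2 140.6] hull [137.2 140.6] [258.1 246.4]
```

```bash
python3 nudge.py '[[[0.01, 0, 0], 0], [[0.0207, 0, 0.005], 0], [[0.0207, 0, 0.0098], 0], [[0.0207, 0, 0.0098], 0]]' |sed -n '2,4p'; python3 nudge.py '[[[-0.0042, 0, 0.009], 0], [[-0.0085, 0, 0.0181], 0], [[-0.0106, 0, 0.0227], 0], [[-0.0127, 0, 0.0272], 0], [[-0.0127, 0, 0.0272], 0]]' |sed -n '1,4p'
```

```text
tool_pos: [0.4792, 0.1947, 0.1077]
ee_rot: [0.012, 1.0, -0.0, -0.0]
contact_force: [-0.0, -0.3, -1.0]
time_s: 12.8
tool_pos: [0.4935, 0.1945, 0.0809]
ee_rot: [0.012, 1.0, 0.0, 0.001]
contact_force: [1.5, 0.3, -1.1]
```

```bash
python3 nudge.py '[[[-0.0025, 0, 0.004], 0], [[-0.004, 0, 0.008], 0], [[-0.0061, 0, 0.012], 0], [[-0.0061, 0, 0.012], 0]]' |sed -n '2,4p';  for i in 1 2 3; do python3 nudge.py '[[[-0.0007, 0, 0.0015], 0], [[-0.0007, 0, 0.0015], 0]]' |sed -n '2p;4p';done
```

```text
tool_pos: [0.4991, 0.1944, 0.0689]
ee_rot: [0.012, 1.0, 0.0, 0.0]
contact_force: [3.8, 1.3, 0.2]
tool_pos: [0.4996, 0.1944, 0.0678]
contact_force: [2.5, 0.9, 2.2]
tool_pos: [0.5003, 0.1944, 0.0663]
contact_force: [4.0, 0.9, 3.4]
tool_pos: [0.501, 0.1943, 0.0647]
contact_force: [4.6, -0.5, 3.8]
```

```bash
python3 nudge.py '[[[-0.001, 0, 0], 0], [[-0.001, 0, 0], 0]]' |sed -n '2p;4p'; python3 nudge.py '[[[-0.001, 0, 0], 0], [[-0.001, 0, 0], 0]]' |sed -n '2p;4p'; for i in 1 2; do python3 nudge.py '[[[-0.0007, 0, 0.0015], 0], [[-0.0007, 0, 0.0015], 0]]' |sed -n '2p;4p';done
```

```text
tool_pos: [0.5012, 0.1943, 0.0643]
contact_force: [3.6, 1.2, 2.3]
tool_pos: [0.5016, 0.194, 0.0639]
contact_force: [1.7, 0.6, 0.3]
tool_pos: [0.5024, 0.1939, 0.0624]
contact_force: [0.2, 0.5, -0.7]
tool_pos: [0.5035, 0.194, 0.0611]
contact_force: [-0.1, -0.2, -1.3]
```

```bash
for i in 1 2 3; do python3 nudge.py '[[[-0.0007, 0, 0.0015], 0], [[-0.0007, 0, 0.0015], 0]]' |sed -n '2p;4p';done
```

```text
tool_pos: [0.5046, 0.1941, 0.0599]
contact_force: [0.5, 0.7, -1.0]
tool_pos: [0.5054, 0.1941, 0.0585]
contact_force: [0.1, 0.2, -0.2]
tool_pos: [0.506, 0.1941, 0.0571]
contact_force: [-1.7, 0.4, 2.4]
```

```bash
python3 nudge.py '[[[0.0005, 0, -0.001], 0], [[0.0005, 0, -0.001], 0]]' |sed -n '2p;4p'; python3 nudge.py '[[[0, 0, 0], 0], [[0, 0, 0], 0], [[0, 0, 0], 0]]' 0.8 |sed -n '1,2p;4,6p'
```

```text
tool_pos: [0.5056, 0.1942, 0.0581]
contact_force: [-0.0, 0.3, 1.4]
time_s: 16.42
tool_pos: [0.5057, 0.1941, 0.058]
contact_force: [0.1, -0.0, 0.5]
width: 0.8
grasp_force: 0.0
```

```bash
python3 nudge.py '[[[0, 0, -0.02], 0], [[0, 0, -0.06], 0], [[-0.01, 0, -0.11], 0], [[-0.02, 0, -0.15], 0], [[-0.034, 0, -0.18], 0], [[-0.034, 0, -0.192], 0], [[-0.034, 0, -0.192], 0]]' 1.0|sed -n '1,2p'; python3 - <<'E'
from h import *;import pickle
w=cam('wrist','w5');pickle.dump(w,open('w5.pkl','wb'))
for k in blobs(w['im'],(15,90,60),(32,255,255),amin=500):print(cen(k),cv2.fitEllipse(cv2.convexHull(k)),cv2.boundingRect(k),onz(w,cen(k),.074))
print([proj(w,np.array(p)) for p in([.511,.193,.0588],[.511-.0068,.193,.0588+.0145])])
E
```

```text
time_s: 17.3
tool_pos: [0.5394, 0.1934, 0.25]
[  9.51236979 256.44943576] ((-7.5577545166015625, 255.40304565429688), (47.502803802490234, 62.155357360839844), 100.97315216064453) (0, 233, 24, 47) [ 0.57381225 -0.12794982  0.074     ]
[105.23313277 250.84909747] ((105.22879028320312, 250.8545684814453), (48.207088470458984, 56.87600326538086), 104.50144958496094) (77, 227, 57, 49) [ 0.5700825  -0.02942194  0.074     ]
[323.53294307 177.12821396] ((323.576171875, 177.21502685546875), (60.27984619140625, 63.35177230834961), 90.82914733886719) (292, 147, 63, 60) [0.50151552 0.1926974  0.074     ]
[array([324.06045121, 184.74997066]), array([323.91924022, 179.88682804])]
```

```bash
python3 - <<'E'
from h import *
a=cam('scene');b=cam('side')
print('bottle',onz(b,(404,250),0),onz(a,(377,295),.03),'beaker',onz(b,(415,305),0),onz(a,(317,326),.01), onz(a,(316,318),.06))
E
python3 nudge.py '[[[-0.01, -0.05, 0], 0], [[-0.02, -0.1, 0], 0], [[-0.03, -0.15, 0], 0], [[-0.045, -0.2, 0], 0], [[-0.06, -0.24, 0.02], 0], [[-0.06, -0.265, 0.06], 0], [[-0.06, -0.265, 0.11], 0], [[-0.06, -0.265, 0.13], 0]]'|sed -n '1,3p'; python3 nudge.py '[[[0, 0, 0], 0]]'|sed -n '2p'; python3 - <<'E'
from h import *
w=cam('wrist');s=r.sense();print(s['tool_pos'],s['ee_rot'][0])
for k in blobs(w['im'],(15,90,60),(32,255,255),amin=500):print(cen(k),cv2.fitEllipse(cv2.convexHull(k)),onz(w,cen(k),.014))
E
```

```text
bottle [0.71572677 0.03688117 0.        ] [0.71950612 0.01928182 0.03      ] beaker [ 0.70041779 -0.13538155  0.        ] [ 0.70197273 -0.13462712  0.01      ] [ 0.70120845 -0.13586694  0.06      ]
time_s: 18.45
tool_pos: [0.5898, -0.0727, 0.1152]
ee_rot: [0.012, 1.0, 0.001, -0.004]
tool_pos: [0.5905, -0.0724, 0.1168]
[ 0.5919867  -0.07263946  0.11882195] 0.01184246551208718
[146.79935508 247.44070529] ((146.8697509765625, 247.4062957763672), (74.69066619873047, 84.71276092529297), 103.7388916015625) [ 0.59315554 -0.21085007  0.014     ]
[324.30695496 241.44374931] ((324.2798767089844, 241.41404724121094), (75.83842468261719, 77.98170471191406), 92.62225341796875) [ 0.59158573 -0.07323252  0.014     ]
[107.86653024  34.26277096] ((105.65019226074219, 24.674257278442383), (92.65487670898438, 117.16878509521484), 134.3226318359375) [ 0.44822    -0.20924571  0.014     ]
```

```bash
python3 nudge.py '[[[0, 0, 0.06], 0], [[0, 0, 0.09], 0], [[0, 0, 0.11], 0], [[0, 0, 0.1175], 0], [[0, 0, 0.1175], 0]]'|sed -n '2,4p'; python3 nudge.py '[[[0, 0, 0], 0], [[0, 0, 0], 0], [[0, 0, 0], 0], [[0, 0, 0], 0]]' 0.0|sed -n '1,6p'
```

```text
tool_pos: [0.5938, -0.073, 0.0034]
ee_rot: [0.012, 1.0, -0.0, 0.0]
contact_force: [-0.7, 0.5, 0.4]
time_s: 19.75
tool_pos: [0.5945, -0.0732, 0.0048]
ee_rot: [0.012, 1.0, -0.0, 0.001]
contact_force: [-1.9, 0.3, 7.4]
width: 0.671
grasp_force: 62.1
```

```bash
python3 nudge.py '[[[0, 0, 0], 0], [[0.0025, 0, 0.004], 0], [[0.0025, 0, 0.004], 0]]' 0.85|sed -n '2p;4,5p'; python3 nudge.py '[[[0, 0, 0], 0], [[0, 0, 0], 0], [[0, 0, 0], 0]]' 0.0|sed -n '1,6p'
```

```text
tool_pos: [0.5899, -0.0728, -0.002]
contact_force: [0.6, 0.1, -0.5]
width: 0.848
time_s: 20.5
tool_pos: [0.5909, -0.0731, -0.0011]
ee_rot: [0.012, 1.0, -0.0, 0.0]
contact_force: [-1.4, 0.2, 4.4]
width: 0.678
grasp_force: 64.3
```

```bash
python3 nudge.py '[[[0, 0, -0.02], 0], [[0, 0.01, -0.07], 0], [[0.01, 0.05, -0.11], 0], [[0.03, 0.1, -0.14], 0], [[0.05, 0.15, -0.15], 0], [[0.07, 0.2, -0.15], 0], [[0.09, 0.24, -0.15], 0], [[0.097, 0.2652, -0.145], 0]]'|sed -n '2p'; python3 nudge.py '[[[0, 0, 0.01], 0], [[0, 0, 0.02], 0], [[0, 0, 0.02], 0]]'|sed -n '1,4p'; python3 - <<'E'
from h import *
w=cam('wrist');s=r.sense();print(s['tool_pos'])
for k in blobs(w['im'],(15,90,60),(32,255,255),amin=3000):print(cen(k),cv2.boundingRect(k))
yaw=-.024;X=np.array([np.cos(yaw),np.sin(yaw),0]);Z=np.array([0,0,1.]);Yv=np.cross(Z,X)
q=np.array([proj(w,s['tool_pos']+[0,0,.0011+z]+.03*(np.cos(u)*X+np.sin(u)*Yv)) for u in np.linspace(0,6.28,90) for z in(0,.016)])
print('pred',q.min(0),np.ptp(q,0))
E
```

```text
tool_pos: [0.4987, 0.1964, 0.1435]
time_s: 21.88
tool_pos: [0.4995, 0.1933, 0.1221]
ee_rot: [0.013, 1.0, -0.0, -0.001]
contact_force: [-0.6, 0.8, -0.9]
[0.49994224 0.19336284 0.12275601]
[323.88035668 308.76455485] (256, 221, 136, 166)
pred [257.2230914  248.07455793] [140.3490326  135.81534957]
```

```bash
python3 nudge.py '[[[0, 0, 0.006], 0], [[0, 0, 0.01], 0], [[0, 0, 0.012], 0], [[0, 0, 0.0135], 0], [[0, 0, 0.015], 0], [[0, 0, 0.0165], 0], [[0, 0, 0.018], 0], [[0, 0, 0.0195], 0]]'|sed -n '2p;4p'; python3 nudge.py '[[[0, 0, 0.0015], 0], [[0, 0, 0.003], 0], [[0, 0, 0.0045], 0], [[0, 0, 0.006], 0], [[0, 0, 0.006], 0]]'|sed -n '2p;4p'
```

```text
tool_pos: [0.4996, 0.1945, 0.1068]
contact_force: [-8.6, -1.1, 17.3]
tool_pos: [0.4989, 0.1946, 0.1008]
contact_force: [-11.7, -2.3, 20.1]
```

```bash
python3 nudge.py '[[[0, 0, 0.0015], 0], [[0, 0, 0.0027], 0], [[0, 0, 0.0027], 0]]' |sed -n '2p;4p'; python3 nudge.py '[[[0, 0, -0.01], 0], [[0, 0, -0.02], 0], [[0, 0, -0.02], 0]]'|sed -n '1,2p;4p'; python3 - <<'E'
from h import *
w=cam('wrist');s=r.sense();print(s['tool_pos'])
for k in blobs(w['im'],(15,90,60),(32,255,255),amin=3000):print(cen(k),cv2.boundingRect(k),cv2.contourArea(k))
E
```

```text
tool_pos: [0.4989, 0.1947, 0.0983]
contact_force: [-13.2, -3.0, 22.5]
time_s: 24.3
tool_pos: [0.501, 0.1947, 0.1161]
contact_force: [0.3, 0.7, -1.4]
[0.50054526 0.19453572 0.1155346 ]
[323.31766585 314.32523936] (255, 221, 138, 178) 18573.5
```

```bash
python3 nudge.py '[[[0.009, 0, 0], 0], [[0.0179, -0.0005, 0.004], 0], [[0.0179, -0.0005, 0.0084], 0], [[0.0179, -0.0005, 0.0084], 0]]' |sed -n '2p;4p'; python3 nudge.py '[[[-0.0042, 0, 0.009], 0], [[-0.0072, 0, 0.0154], 0], [[-0.0093, 0, 0.02], 0], [[-0.0106, 0, 0.0227], 0], [[-0.0106, 0, 0.0227], 0]]' |sed -n '1,2p;4p'
```

```text
tool_pos: [0.4817, 0.1943, 0.1064]
contact_force: [-1.4, -0.7, -1.5]
time_s: 25.48
tool_pos: [0.4925, 0.1941, 0.0839]
contact_force: [-0.3, -0.1, -0.9]
```

```bash
python3 nudge.py '[[[-0.0025, 0, 0.004], 0], [[-0.0042, 0, 0.0073], 0], [[-0.0042, 0, 0.0073], 0]]' |sed -n '2p;4p';  for i in 1 2; do python3 nudge.py '[[[-0.0007, 0, 0.0015], 0], [[-0.0007, 0, 0.0015], 0]]' |sed -n '2p;4p';done
```

```text
tool_pos: [0.4958, 0.1941, 0.0761]
contact_force: [-3.2, 1.3, -3.9]
tool_pos: [0.4964, 0.1941, 0.075]
contact_force: [-5.7, 1.1, -1.3]
tool_pos: [0.4971, 0.1941, 0.0735]
contact_force: [-6.0, 1.5, -1.7]
```

```bash
python3 nudge.py '[[[0.0015, 0, 0], 0], [[0.0015, 0, 0], 0]]' |sed -n '2p;4p';  python3 nudge.py '[[[0.0008, 0, 0], 0], [[0.0008, 0, 0], 0]]' |sed -n '2p;4p'
```

```text
tool_pos: [0.4969, 0.1941, 0.0739]
contact_force: [-2.2, 2.0, -3.5]
tool_pos: [0.4966, 0.194, 0.0741]
contact_force: [-1.2, 1.7, -3.7]
```

```bash
python3 nudge.py '[[[0.0002, 0, 0.0012], 0], [[0.0002, 0, 0.0012], 0]]' |sed -n '2p;4p';  python3 nudge.py '[[[-0.0005, 0, 0.0012], 0], [[-0.0005, 0, 0.0012], 0]]' |sed -n '2p;4p'
```

```text
tool_pos: [0.4968, 0.1939, 0.0732]
contact_force: [-0.6, -0.5, -0.8]
tool_pos: [0.4966, 0.194, 0.0716]
contact_force: [-0.6, 0.5, -0.5]
```

```bash
for i in 1 2 3; do python3 nudge.py '[[[-0.0005, 0, 0.001], 0], [[-0.0005, 0, 0.001], 0]]' |sed -n '2p;4p';done
```

```text
tool_pos: [0.497, 0.194, 0.0705]
contact_force: [0.4, -0.0, -1.2]
tool_pos: [0.4974, 0.194, 0.0696]
contact_force: [-0.4, 0.7, 1.5]
tool_pos: [0.4978, 0.194, 0.0687]
contact_force: [-1.5, -0.4, 2.2]
```

```bash
python3 nudge.py '[[[0.0003, 0, -0.0007], 0], [[0.0003, 0, -0.0007], 0]]' |sed -n '2p;4p'; python3 nudge.py '[[[0, 0, 0], 0], [[0, 0, 0], 0], [[0, 0, 0], 0]]' 0.8 |sed -n '1,2p;4,6p'; python3 nudge.py '[[[0, 0, -0.02], 0], [[0, 0, -0.06], 0], [[-0.01, 0, -0.11], 0], [[-0.02, 0, -0.15], 0], [[-0.042, 0, -0.18], 0], [[-0.042, 0, -0.18], 0], [[-0.042, 0, -0.18], 0]]' 1.0|sed -n '1,2p'; python3 - <<'E'
from h import *;import pickle
w=cam('wrist','w6');pickle.dump(w,open('w6.pkl','wb'))
for k in blobs(w['im'],(15,90,60),(32,255,255),amin=2000):print(cen(k),cv2.fitEllipse(cv2.convexHull(k)),cv2.boundingRect(k))
a=cam('side');b=cam('scene')
p=[w['im'][110:270,240:400],a['im'][145:225,260:340],b['im'][160:240,345:425]]
cv2.imwrite('pics/t2.png',np.hstack([cv2.resize(q,(264,264),interpolation=2) for q in p])[:,:,::-1])
hsv=cv2.cvtColor(w['im'],cv2.COLOR_RGB2HSV)
rd=cv2.inRange(hsv,(0,90,60),(10,255,255))|cv2.inRange(hsv,(170,90,60),(180,255,255))
n,l,st,ce=cv2.connectedComponentsWithStats(rd)
for s,q in zip(st[1:],ce[1:]):
    if s[4]>8 and 240<q[0]<400 and 100<q[1]<280: print('red',s,q)
E
```

```text
tool_pos: [0.4975, 0.194, 0.0693]
contact_force: [-0.5, 0.3, 1.9]
time_s: 28.72
tool_pos: [0.4976, 0.194, 0.0692]
contact_force: [-0.4, 0.0, 1.3]
width: 0.796
grasp_force: 0.0
time_s: 29.6
tool_pos: [0.5389, 0.1929, 0.2483]
[323.76786415 174.84663329] ((323.80560302734375, 174.93359375), (66.12428283691406, 67.32308197021484), 155.16017150878906) (291, 142, 66, 66)
red [298 140  56  12 113] [325.84070796 143.96460177]
red [295 203  60  13  82] [323.30487805 210.98780488]
```

View pics/t2.png

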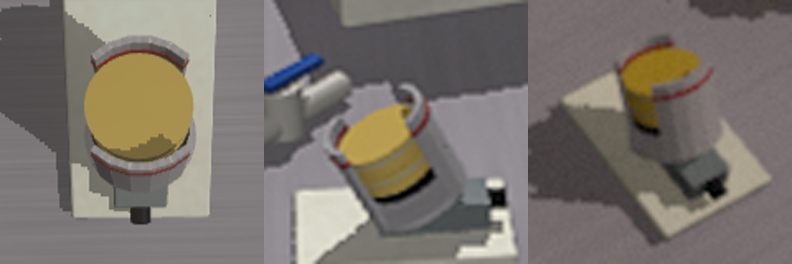

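```bash
python3 nudge.py '[[[0.01, 0, 0.04], 0], [[0.02, 0, 0.08], 0], [[0.026, 0, 0.11], 0], [[0.026, 0, 0.125], 0], [[0.026, 0, 0.13], 0], [[0.026, 0, 0.13], 0]]' 0.0|sed -n '1,2p;4,5p'; python3 nudge.py '[[[0, 0, 0.003], 0], [[0, 0, 0.006], 0], [[0, 0, 0.006], 0]]'|sed -n '2p;4p';for i in 1 2 3; do python3 nudge.py '[[[0, 0, 0.001], 0], [[0, 0, 0.001], 0]]' |sed -n '2p;4p';done
```

```text
time_s: 30.5
tool_pos: [0.5143, 0.1937, 0.1198]
contact_force: [0.6, 1.4, -0.0]
width: -0.003
tool_pos: [0.5136, 0.1937, 0.1133]
contact_force: [1.1, 1.0, 0.4]
tool_pos: [0.5136, 0.1936, 0.1123]
contact_force: [0.2, -0.3, 0.1]
tool_pos: [0.5135, 0.1936, 0.1112]
contact_force: [-0.7, -0.1, -0.6]
tool_pos: [0.5135, 0.1937, 0.1101]
contact_force: [0.3, -0.6, 0.0]
```

```bash
for i in 1 2 3; do python3 nudge.py '[[[0, 0, 0.0007], 0], [[0, 0, 0.0007], 0]]' |sed -n '2p;4p';done
```

```text
tool_pos: [0.5135, 0.1936, 0.1095]
contact_force: [-0.8, 0.7, -0.8]
tool_pos: [0.5137, 0.1937, 0.1091]
contact_force: [-0.4, -0.1, 1.1]
tool_pos: [0.5138, 0.1937, 0.1089]
contact_force: [-1.9, -0.9, 5.7]
```

```bash
python3 nudge.py '[[[0, 0, -0.003], 0], [[0.0015, 0, -0.003], 0], [[0.0015, 0, -0.0005], 0], [[0.0015, 0, -0.0005], 0]]'|sed -n '2p;4p'; for i in 1 2 3; do python3 nudge.py '[[[0, 0, 0.0005], 0], [[0, 0, 0.0005], 0]]' |sed -n '2p;4p';done
```

```text
tool_pos: [0.5117, 0.1936, 0.1082]
contact_force: [0.0, 0.1, -0.3]
tool_pos: [0.512, 0.1937, 0.1081]
contact_force: [0.7, 0.9, 0.5]
tool_pos: [0.5121, 0.1937, 0.1077]
contact_force: [-0.9, -1.2, 0.5]
tool_pos: [0.5122, 0.1937, 0.1075]
contact_force: [-1.1, -0.7, 3.3]
```

```bash
python3 nudge.py '[[[0, 0, -0.003], 0], [[-0.003, 0, -0.004], 0], [[-0.003, 0, -0.003], 0], [[-0.003, 0, -0.003], 0]]'|sed -n '2p;4p'; for i in 1 2 3; do python3 nudge.py '[[[0, 0, 0.0005], 0], [[0, 0, 0.0005], 0]]' |sed -n '1,2p;4p';done
```

```text
tool_pos: [0.515, 0.1936, 0.1099]
contact_force: [0.1, -0.5, 0.3]
time_s: 34.38
tool_pos: [0.5151, 0.1936, 0.1098]
contact_force: [0.8, -0.6, 2.3]
time_s: 34.62
tool_pos: [0.5151, 0.1936, 0.1096]
contact_force: [-1.2, -0.4, 5.0]
time_s: 34.88
tool_pos: [0.5151, 0.1936, 0.1095]
contact_force: [-2.0, -1.1, 8.6]
```

```bash
python3 nudge.py '[[[0, 0, -0.006], 0], [[0.012, 0, -0.006], 0], [[0.023, 0, 0.004], 0], [[0.023, 0, 0.0165], 0], [[0.023, 0, 0.0165], 0]]'|sed -n '2p;4p'; for i in 1 2 3 4; do python3 nudge.py '[[[0, 0, 0.0007], 0], [[0, 0, 0.0007], 0]]' |sed -n '1,2p;4p';done
```

```text
tool_pos: [0.491, 0.194, 0.0909]
contact_force: [-0.6, 0.5, 0.4]
time_s: 35.75
tool_pos: [0.4926, 0.1942, 0.0917]
contact_force: [0.5, 0.3, 0.1]
time_s: 36.0
tool_pos: [0.4922, 0.1942, 0.0909]
contact_force: [-0.7, -0.5, -0.5]
time_s: 36.25
tool_pos: [0.4921, 0.1941, 0.09]
contact_force: [-0.2, -0.3, -0.4]
time_s: 36.5
tool_pos: [0.492, 0.1942, 0.0893]
contact_force: [0.4, -0.7, -0.2]
```

```bash
for i in 1 2 3 4; do python3 nudge.py '[[[0, 0, 0.0005], 0], [[0, 0, 0.0005], 0]]' |sed -n '1,2p;4p';done
```

```text
time_s: 36.75
tool_pos: [0.4921, 0.1941, 0.0888]
contact_force: [-0.5, -0.2, -0.4]
time_s: 37.0
tool_pos: [0.4921, 0.1942, 0.0883]
contact_force: [-0.9, -0.3, -0.4]
time_s: 37.25
tool_pos: [0.4921, 0.1942, 0.0878]
contact_force: [0.1, 0.0, 0.0]
time_s: 37.5
tool_pos: [0.4921, 0.1941, 0.0873]
contact_force: [-0.4, -0.3, -0.2]
```

```bash
for i in 1 2 3 4; do python3 nudge.py '[[[0, 0, 0.0007], 0], [[0, 0, 0.0007], 0]]' |sed -n '1,2p;4p';done
```

```text
time_s: 37.75
tool_pos: [0.492, 0.1941, 0.0866]
contact_force: [0.2, -0.3, -0.3]
time_s: 38.0
tool_pos: [0.4922, 0.1942, 0.0861]
contact_force: [-1.2, -0.5, 0.8]
time_s: 38.25
tool_pos: [0.4924, 0.1942, 0.0856]
contact_force: [0.0, -0.1, 3.2]
time_s: 38.5
tool_pos: [0.4926, 0.1942, 0.085]
contact_force: [0.6, -0.3, 4.2]
```

```bash
python3 nudge.py '[[[0, 0, -0.02], 0], [[0.02, 0, -0.02], 0], [[0.0415, 0, -0.015], 0], [[0.0415, 0, 0], 0], [[0.0415, 0, 0.0025], 0], [[0.0415, 0, 0.0025], 0]]'|sed -n '2p;4p'; for i in 1 2 3 4; do python3 nudge.py '[[[0, 0, 0.0007], 0], [[0, 0, 0.0007], 0]]' |sed -n '1,2p;4p';done
```

```text
tool_pos: [0.451, 0.1951, 0.0815]
contact_force: [0.3, -0.3, -0.1]
time_s: 39.5
tool_pos: [0.4511, 0.1952, 0.0815]
contact_force: [-0.3, -0.7, 1.0]
time_s: 39.75
tool_pos: [0.4507, 0.1951, 0.0807]
contact_force: [0.7, -0.2, 0.0]
time_s: 40.0
tool_pos: [0.4505, 0.1951, 0.0799]
contact_force: [0.1, -0.4, 0.3]
time_s: 40.25
tool_pos: [0.4506, 0.1952, 0.0794]
contact_force: [-0.8, 0.0, 1.1]
```

```bash
python3 nudge.py '[[[0, 0, -0.06], 0], [[0, -0.04, -0.1], 0], [[0, -0.1, -0.11], 0], [[0, -0.16, -0.11], 0], [[0, -0.22, -0.11], 0], [[0, -0.28, -0.11], 0], [[0, -0.34, -0.1], 0], [[-0.001, -0.405, -0.06], 0]]' 1.0|sed -n '1,2p'; python3 nudge.py '[[[0, 0, 0.02], 0], [[0, 0, 0.02], 0]]'|sed -n '2,3p'; python3 - <<'E'
from h import *
w=cam('wrist');s=r.sense();print(s['tool_pos'],s['ee_rot'][0])
for k in blobs(w['im'],(15,90,60),(32,255,255),amin=1500):print(cen(k),cv2.fitEllipse(cv2.convexHull(k)),onz(w,cen(k),.014))
E
```

```text
time_s: 41.25
tool_pos: [0.4432, -0.2012, 0.1478]
tool_pos: [0.4405, -0.1978, 0.1249]
ee_rot: [0.013, 1.0, 0.001, -0.002]
[ 0.44134768 -0.1976828   0.12609081] 0.012129664217411159
[314.5354326  389.49830991] ((314.11602783203125, 391.0273132324219), (60.296600341796875, 65.22454071044922), 86.69784545898438) [ 0.58881926 -0.21118882  0.014     ]
[309.31024866 238.62762414] ((309.3032531738281, 238.5856475830078), (73.66372680664062, 75.88387298583984), 98.98072814941406) [ 0.44184223 -0.21044998  0.014     ]
```

```bash
python3 nudge.py '[[[0, -0.0123, 0.05], 0], [[0, -0.0123, 0.09], 0], [[0, -0.0123, 0.115], 0], [[0, -0.0123, 0.1275], 0], [[0, -0.0123, 0.1275], 0]]'|sed -n '2,4p'; python3 nudge.py '[[[0, 0, 0], 0], [[0, 0, 0], 0], [[0, 0, 0], 0], [[0, 0, 0], 0]]' 0.0|sed -n '1,6p'
```

```text
tool_pos: [0.4421, -0.2099, -0.0006]
ee_rot: [0.011, 1.0, -0.0, 0.0]
contact_force: [0.7, 0.7, -0.2]
time_s: 42.68
tool_pos: [0.4429, -0.2107, 0.001]
ee_rot: [0.012, 1.0, -0.001, 0.001]
contact_force: [-0.5, 1.4, 7.6]
width: 0.676
grasp_force: 62.2
```

```bash
python3 nudge.py '[[[0, 0, -0.02], 0], [[0, 0.01, -0.07], 0], [[0, 0.05, -0.11], 0], [[-0.01, 0.11, -0.14], 0], [[-0.02, 0.17, -0.15], 0], [[-0.03, 0.23, -0.15], 0], [[-0.04, 0.29, -0.15], 0], [[-0.0477, 0.35, -0.15], 0]]'|sed -n '2p'; python3 nudge.py '[[[0, 0.03, 0], 0], [[0, 0.0564, 0.01], 0], [[0, 0.0564, 0.022], 0], [[0, 0.0564, 0.022], 0], [[0, 0.0564, 0.022], 0]]'|sed -n '1,4p'; python3 - <<'E'
from h import *
w=cam('wrist');s=r.sense();print(s['tool_pos'])
for k in blobs(w['im'],(15,90,60),(32,255,255),amin=3000):print(cen(k),cv2.boundingRect(k))
E
```

```text
tool_pos: [0.4984, 0.1406, 0.1502]
time_s: 44.3
tool_pos: [0.4992, 0.1939, 0.1273]
ee_rot: [0.013, 1.0, -0.0, 0.0]
contact_force: [1.0, 0.6, -0.7]
[0.49943782 0.19396281 0.12749346]
[323.45478317 301.35247204] (256, 216, 135, 163)
```

```bash
python3 nudge.py '[[[0, 0, 0.007], 0], [[0, 0, 0.012], 0], [[0, 0, 0.015], 0], [[0, 0, 0.0165], 0], [[0, 0, 0.018], 0], [[0, 0, 0.0195], 0], [[0, 0, 0.021], 0], [[0, 0, 0.0225], 0]]'|sed -n '2p;4p'; python3 nudge.py '[[[0, 0, 0.0015], 0], [[0, 0, 0.003], 0], [[0, 0, 0.0045], 0], [[0, 0, 0.006], 0], [[0, 0, 0.006], 0]]'|sed -n '1,2p;4p'
```

```text
tool_pos: [0.4979, 0.1948, 0.1065]
contact_force: [-10.1, -2.3, 16.1]
time_s: 45.98
tool_pos: [0.4975, 0.1949, 0.1003]
contact_force: [-9.6, -1.8, 16.1]
```

```bash
python3 nudge.py '[[[0, 0, 0.0009], 0], [[0, 0, 0.0009], 0]]' |sed -n '2p;4p'; python3 nudge.py '[[[0, 0, -0.01], 0], [[0, 0, -0.02], 0], [[0, 0, -0.02], 0]]'|sed -n '1,2p;4p'; python3 - <<'E'
from h import *
w=cam('wrist');s=r.sense();print(s['tool_pos'])
for k in blobs(w['im'],(15,90,60),(32,255,255),amin=3000):print(cen(k),cv2.boundingRect(k),cv2.contourArea(k))
E
```

```text
tool_pos: [0.4976, 0.1949, 0.0994]
contact_force: [-10.0, -1.6, 15.7]
time_s: 46.6
tool_pos: [0.5002, 0.1951, 0.1186]
contact_force: [0.5, 0.3, -0.4]
[0.49970995 0.19497853 0.11794273]
[322.91321499 307.08398311] (256, 218, 136, 172) 18083.0
```

```bash
python3 nudge.py '[[[0.009, 0, 0], 0], [[0.0187, -0.0005, 0.003], 0], [[0.0187, -0.0005, 0.0063], 0], [[0.0187, -0.0005, 0.0063], 0]]' |sed -n '2p;4p'; python3 nudge.py '[[[-0.0042, 0, 0.009], 0], [[-0.0063, 0, 0.0136], 0], [[-0.0085, 0, 0.0181], 0], [[-0.0085, 0, 0.0181], 0]]' |sed -n '1,2p;4p'
```

```text
tool_pos: [0.48, 0.1948, 0.1109]
contact_force: [-1.5, -0.8, -1.5]
time_s: 47.65
tool_pos: [0.4888, 0.1945, 0.0926]
contact_force: [0.2, -0.4, -1.7]
```

```bash
python3 nudge.py '[[[-0.0013, 0, 0.0015], 0], [[-0.002, 0, 0.003], 0], [[-0.002, 0, 0.003], 0]]' |sed -n '2p;4p';  for i in 1 2; do python3 nudge.py '[[[-0.0006, 0, 0.0012], 0], [[-0.0006, 0, 0.0012], 0]]' |sed -n '1,2p;4p';done
```

```text
tool_pos: [0.4909, 0.1946, 0.0902]
contact_force: [-0.4, -0.7, -1.4]
time_s: 48.28
tool_pos: [0.4915, 0.1945, 0.089]
contact_force: [0.3, 0.2, -0.8]
time_s: 48.52
tool_pos: [0.4921, 0.1945, 0.0877]
contact_force: [0.3, 0.5, -2.1]
```

```bash
for i in 1 2 3; do python3 nudge.py '[[[-0.0005, 0, 0.001], 0], [[-0.0005, 0, 0.001], 0]]' |sed -n '1,2p;4p';done
```

```text
time_s: 48.78
tool_pos: [0.4926, 0.1945, 0.0867]
contact_force: [-0.7, -0.6, -0.3]
time_s: 49.02
tool_pos: [0.493, 0.1945, 0.0859]
contact_force: [-1.2, 0.1, 1.2]
time_s: 49.28
tool_pos: [0.4935, 0.1945, 0.0849]
contact_force: [-1.8, -0.4, 2.1]
```

```bash
python3 nudge.py '[[[0.0003, 0, -0.0006], 0], [[0.0003, 0, -0.0006], 0]]' |sed -n '2p;4p'; python3 nudge.py '[[[0, 0, 0], 0], [[0, 0, 0], 0], [[0, 0, 0], 0]]' 0.8 |sed -n '1,2p;4,6p'; python3 nudge.py '[[[0, 0, -0.02], 0], [[0, 0, -0.06], 0], [[-0.01, 0, -0.11], 0], [[-0.02, 0, -0.15], 0], [[-0.046, 0, -0.165], 0], [[-0.046, 0, -0.165], 0], [[-0.046, 0, -0.165], 0]]' 1.0|sed -n '1,2p'; python3 - <<'E'
from h import *
w=cam('wrist','w7')
for k in blobs(w['im'],(15,90,60),(32,255,255),amin=2000):print(cen(k),cv2.fitEllipse(cv2.convexHull(k)),cv2.boundingRect(k))
a=cam('side');b=cam('scene')
p=[w['im'][110:270,240:400],a['im'][145:225,260:340],b['im'][160:240,345:425]]
cv2.imwrite('pics/t3.png',np.hstack([cv2.resize(q,(264,264),interpolation=2) for q in p])[:,:,::-1])
E
```

```text
tool_pos: [0.4933, 0.1945, 0.0854]
contact_force: [-1.8, -1.1, 0.7]
time_s: 49.9
tool_pos: [0.4935, 0.1945, 0.0854]
contact_force: [-0.1, 0.3, -0.2]
width: 0.801
grasp_force: 0.0
time_s: 50.78
tool_pos: [0.5383, 0.1933, 0.2492]
[323.73237362 171.58854232] ((323.74932861328125, 171.7668914794922), (69.67233276367188, 74.44803619384766), 177.88038635253906) (289, 135, 70, 74)
```

View pics/t3.png

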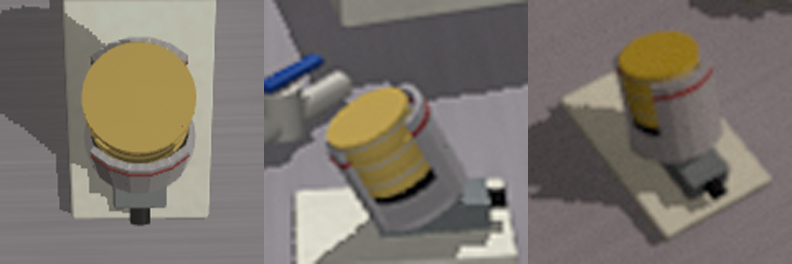

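The picture shows three dishes stacked flat in the tube. The top lid (about 139,98 in the left crop) sits just past the mouth and parallel to it, and the gripper is clear, so I am handing in.

```bash
python3 -c "
from rig import r
print(r.finish_job())"
```

```text
the job is handed in; nothing more can be done
None
```

I loaded three dishes into the tube, each set down at about 4 N or less, and left the fourth flat on the table. By touch, two dishes stopped about 1.5 mm short of the red line, so a third was needed. The job was handed in at about 51 s, with no verdict shown.

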